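# Push the spent filter plug out of a steel column

### The arm

A 6-joint arm with a two-finger parallel gripper is mounted at the origin on the work surface. World frame = base frame: x ahead of the robot, y to its left, z up, the work surface at z = 0. Lengths are in m, angles in degrees, forces in N, time in s.
With the tool pointing down it reaches from about 0.3 to 0.75 m from the base axis. Payload 8.5 kg.
Tool frame: the origin (TCP) lies midway between the tips of the shut fingers; the grasp point (between the pads) lies 19 mm behind it; z points along the fingers, y is the line along which they close (so a half turn about z gives the same grasp; the last joint's range is limited). The gripper opens to 85 mm and grips with 20 to 120 N. Pads are 22 mm wide; open, the fingers measure 114 mm over their backs; the gripper's body (76 mm by 85 mm) begins 54 mm behind the grasp point. The pads swing forward as they close: fully open they stand 13 mm farther back than shut.
Start: joints at [51.549, 21.807, 74.336, -0, 83.858, -12.336], TCP at [0.242, 0.494, 0.231] pointing down, gripper open.
Joint ranges: [-178.18, 178.18], [-50.72, 133.34], [12.68, 142.11], [-81.47, 261.47], [9.98, 163.14], [-165.26, 165.26]. Speed limits (degrees/s): [136.94, 136.94, 180, 180, 180, 180].

### API

Orientations are given as a 3x3 rotation matrix whose columns are the frame's x, y, z axes.
In Python, from rig import env, viewer, recognise, pinpoint gives the robot as it stands.
- The arm moves only by the tool move_arm, never from a script. Its argument "plan" is text: rows parted by semicolons, each of 7 numbers parted by spaces: the shift along the tool's x, y, z in m, then the turn, a rotation vector about the tool's x, y, z in rad, then the finger opening in m, from 0 to 0.0854. A call has 1 to 12 rows; each row shifts and turns the commanded pose from where the row before left it, along the tool's axes as they then stand; what a row does not reach is not made up. A row lasts 1/8 s, in which the tool goes at most 62.5 mm and 10.7 degrees, less where a joint would pass 70% of its speed; a pose out of reach is approached as far as the arm can. A call is refused whole if a number of a shift passes 0.0625 or a number of a turn 0.188, either way. A call with a gripper value outside its range is refused whole. The fingers move at their own pace and stop on an object; "grip_force" is the grip in N (left out, the last holds). Time passes only in rows, so rows that do not move let the fingers close. It gives the time, the measured TCP pose, the force, the opening and the grip force at its end, in the units of the state.
- env.observe(): the state, without advancing time (a new reading comes with each control period).
- viewer.get_image(name): name is "scene" or "top" or "wrist"; returns (picture, depth): 420x560x3 uint8, red, green, blue; 420x560 float32, m along the optical axis (not along the pixel's ray), 0 where there is no reading.
- viewer.calibration(name): a dict with "fx", "fy", "cx", "cy" (pixels), "k1" (the pictures are not rectified: a ray, as slopes to the right and down, at radius r is drawn at 1 + k1 r^2 times it, then the intrinsics apply), "R" (3x3) and "t" (3): a world point X has camera coordinates R X + t. Camera axes: x right, y down, z forward; pixel columns grow to the right and rows downward; lengths in m; the calibration is good to about 2 mm. A picture is of the moment at which its call begins: read the wrist's pose just before it. calibration takes no time and is no camera call; for the wrist camera it gives the pose at the moment of the call.
- env.close_job(): hands the job in; it is judged then, once.
Trained networks look in the newest picture that a camera, given by its name, has taken for a name from the list of things; names that differ only in an ending like _2 or _b are one class to them, and where a whole thing is asked for, a point or a joint stands for the part that bears it (a point fixed in the world has none). Each returns a list of dicts, best first, with "conf" (0 to 1); they miss things now and then, are a little off and sometimes report something else, mostly with a low value. They report only what shows in the picture. A call takes as long as a camera call. They do not tell look-alikes from the thing itself.
- recognise(camera, name): "extent" ([centre column, centre row, width, height] in pixels, round what is visible of it).
- pinpoint(camera, name): "pixel" ([column, row] in pixels: a listed point, or the origin of a listed thing).
The state is a dict: "time_s": time; "q": joint angles; "qvel": joint speeds; "joint_efforts": joint torques, N m; "position": TCP position; "tool_rot": TCP orientation; "ft_force": force on the tool from outside, world axes, zero at the start; "wrist_torque": the same for the moment, N m; "grip_width": finger opening in m; "gripper_force": force on a finger pad.
Only numpy, scipy, OpenCV 4.12 (cv2) and the standard library are available. Lean on these libraries where they do the work, as an engineer would, in place of code of your own. Each camera call takes 0.05 s, during which the arm holds its last target. There are 200 camera calls.

### The job

Push the stuck filter plug with the push rod until it stands out of the far end of the steel column. Take the rod by its steel shaft, start it through the brass nut into the flared bore and push it about halfway in; let go, take it again further back by the black handle behind the collar, and push it home until you feel the collar seat on the nut with a firm push of 20 to 25 N for a moment. Never press on the nut with more than 28 N or on the column as a whole with more than 45 N, leave the rod where it is seated, and disturb nothing else.

Things in the scene. Friction and masses are not known exactly. Their poses are not given: they have to be found in the camera images.
- rod: Push rod, 238 mm, ~0.24 kg, lying level in the rest, axis 55 mm above the bench. Origin: on its axis at the collar's front face; x runs to the tip. Steel shaft dia 14 from x=0 to the tip at +172 mm (last 4 mm tapers to dia 8); steel collar dia 30, x=-6..0, too big for the gland nut; black plastic handle dia 16, x=-66..-6. Centre of mass near x=+67 mm.
- rest: Fixed aluminium rest, base 150 x 70 x 10 mm, with two grey vee supports 14 mm thick at x=-55 and +55 mm, shoulders 60 mm high, carrying the rod's shaft. Origin: centre of its underside; x axis along the rod towards its tip; its middle lies near the rod's x=+75 mm.
- column: Fixed stand with a level steel tube from x=-85 (mouth) to +85 mm (outlet), outer dia 28, bore dia 16, gland nut (dia 42) at the mouth. Grey base 110 wide, 12 high, x=-105..+225 mm; two clamp blocks 50 wide, 22 thick at x=-35 and +55, tops 123 mm high; low steel catch dish (30 high) under the outlet. Origin: underside, below the tube's middle; x axis: direction the rod is pushed.
- mouth (a point): Centre of the steel tube's mouth face, inside the gland nut, on the bore axis, 100 mm above the bench; x axis points into the bore, which is 170 mm deep and open at both ends. Flare dia 24 at the mouth narrows to the 16 mm bore in 8 mm. The rod is home with its origin 4 to 29 mm before this point, wherever the nut's face stops the collar.
- gland: Gland on the tube's mouth: a dark lock ring (fixed) and a brass nut, outer dia 42, hole dia 24. Origin: at the point 'mouth', however far the nut is screwed out. The nut's flat front face stands 4 to 29 mm before this point, different each time and not measured; it is rigid and stops the rod's collar, so home must be found by feel. x axis points into the bore.
- plug_front (a point): Centre of the outlet-side end face of the spent filter plug, a white plastic cylinder, dia 14.4, 40 mm long, stuck in the bore. Starts wholly inside, rear face 85 to 110 mm from the mouth; slides along x only, resists with about 6 to 8 N and stays where pushed. With the rod home it stands 13 to 38 mm out of the outlet, its rear face still touched by the rod's tip.
- wash_bottle: Bystander: white bottle with blue cap, diameter 68, 170 mm high. Origin: centre of its underside.
- beaker: Bystander: small clear beaker, rim diameter 64, 70 mm high. Origin: centre of its underside.
- glove_box: Bystander: cardboard glove box 120 x 230 x 70 mm. Origin: centre of its underside.
There are look-alikes about, which are no part of the job. What is meant by the rod is not brown, orange or turquoise, and is the larger of those in its own colour.

How it is judged (in metres and radians):
On the way, in this order (a step that is already met when the one before it is completed fails the run):
1. the rod, held by its shaft ahead of the collar, has its tip at least 20 mm inside the bore (contact force between the fingers and rod above 1 N and x of the grasp point in the frame of rod above 0.005 m and x of rod in the frame of mouth above -0.152 m and angle between the x axis of rod and the x axis of mouth, either way round below 0.06 rad and y of rod in the frame of mouth between -0.015 and 0.015 m and z of rod in the frame of mouth between -0.015 and 0.015 m), for 0.1 s.
2. the rod is let go with its tip 30 to 117 mm inside the bore (contact force between the fingers and rod below 0.1 N and x of rod in the frame of mouth between -0.142 and -0.055 m and angle between the x axis of rod and the x axis of mouth, either way round below 0.06 rad and y of rod in the frame of mouth between -0.015 and 0.015 m and z of rod in the frame of mouth between -0.015 and 0.015 m), for 0.2 s.
3. the rod is gripped by the handle, behind the collar, with at least 16 mm still to go (contact force between the fingers and rod above 1 N and x of the grasp point in the frame of rod below -0.006 m and x of rod in the frame of mouth below -0.045 m), for 0.1 s.
4. the collar is pressed against the gland nut with more than 6 N (besides what the plug takes) (contact force between rod and gland above 6 N), for 0.2 s.
At the end, for the whole second after the job is handed in: The rod lies straight in the bore, at rest and released, left where it was pushed home: its tip within 3 mm of the plug's rear face and its collar no more than 31.5 mm before the tube's mouth (the nut's face stands 4 to 29 mm before it); the plug stands at least 9 mm out of the outlet (x of rod in the frame of mouth above -0.0315 m and x of rod in the frame of plug_front above -0.215 m and angle between the x axis of rod and the x axis of mouth, either way round below 0.04 rad and y of rod in the frame of mouth between -0.004 and 0.004 m and z of rod in the frame of mouth between -0.004 and 0.004 m and x of plug_front in the frame of mouth above 0.179 m and linear speed of rod below 0.01 m/s); the robot touches nothing.
It fails at once if the collar presses on the gland nut with more than 28 N (contact force between rod and gland above 28 N).
It fails at once if the column (with its plug) is pressed by the rod with more than 45 N (contact force between rod and column above 45 N).
It fails at once if the robot itself presses on the column with more than 45 N (contact force between the arm and column above 45 N).
It fails at once if the robot's fingers press on the column with more than 45 N (contact force between the fingers and column above 45 N).
It fails at once if a bystander is moved more than 15 mm (distance of any of wash_bottle, beaker, glove_box from where it was at the start of the episode above 0.015 m).
It also fails if it takes over 72 s, if anything falls off the work surface, if the arm or the gripper's body presses on something with over 40 N, if the wrist force passes 120 N, or if a joint passes its speed limit or range.

## Working session

There is one attempt and no reset: what is moved stays moved. The work goes in short steps, Python scripts to look and compute and a tool call to move; the robot and the scene stay as the last step left them, time stands still between calls to the robot, and variables do not carry over. Pictures are saved under pics/ and viewed, at most 12 in all, crops included, and the job is handed in when it is done.

Besides the shell and the picture viewer there is one more tool, called after "Emit:" by a JSON object that holds its "method" and its "body". move_arm: Moves the arm, as the interface text tells. Its arguments: {"type":"object","properties":{"plan":{"type":"string"},"grip_force":{"type":"number"}},"required":["plan"]}

```bash
mkdir -p pics
cat > h.py <<'E'
import numpy as np, cv2
from rig import env, viewer, recognise, pinpoint
def shot(n,f=None):
    im,d=viewer.get_image(n); c=viewer.calibration(n)
    if f: cv2.imwrite('pics/'+f,cv2.cvtColor(im,cv2.COLOR_RGB2BGR))
    return im,d,c
def ray(c,u,v):
    x=(u-c['cx'])/c['fx'];y=(v-c['cy'])/c['fy'];a,b=x,y
    for _ in range(8):
        k=1+c['k1']*(a*a+b*b);a,b=x/k,y/k
    R=np.array(c['R']);t=np.array(c['t'])
    return -R.T@t, R.T@np.array([a,b,1.0])
def atdepth(c,u,v,d): o,r=ray(c,u,v); return o+r*d
def atz(c,u,v,z): o,r=ray(c,u,v); return o+r*(z-o[2])/r[2]
E
python3 - <<'E'
from h import *
np.set_printoptions(precision=4,suppress=True)
ims={}
for n in ('scene','top'):
    im,d,c=shot(n,n+'0.png'); ims[n]=im
    for k in ('rod','rest','column','mouth','gland','plug_front','wash_bottle','beaker','glove_box'):
        for r in pinpoint(n,k)[:4]:
            u,v=r['pixel'];i,j=int(round(v)),int(round(u))
            dd=d[i,j] if 0<=i<420 and 0<=j<560 else 0
            z={'rod':.055,'mouth':.1,'gland':.1,'plug_front':.1}.get(k,0)
            print(n,k,round(r['conf'],2),np.round(r['pixel'],1),'plane',atz(c,u,v,z),'depth',atdepth(c,u,v,dd))
print(env.observe()['tool_rot'],env.observe()['time_s'])
E
```

```text
scene rod 0.78 [274.6 206.4] plane [ 0.4577 -0.1424  0.055 ] depth [ 0.4632 -0.1429  0.06  ]
scene rod 0.75 [129.7 274.5] plane [ 0.6779 -0.5871  0.055 ] depth [ 0.6439 -0.6038  0.0148]
scene rod 0.7 [261.8 263. ] plane [ 0.6964 -0.2096  0.055 ] depth [ 0.6631 -0.2088  0.0147]
scene rod 0.67 [257.4 186.7] plane [ 0.3424 -0.1908  0.055 ] depth [ 0.3148 -0.1899  0.0326]
scene rest 0.92 [292.3 210.6] plane [ 0.4297 -0.0774  0.    ] depth [ 0.4435 -0.0795  0.0129]
scene column 0.94 [342.2 239.7] plane [0.5952 0.0622 0.    ] depth [0.6096 0.0571 0.0163]
scene mouth 0.72 [317.7 217.7] plane [ 0.5813 -0.0207  0.1   ] depth [ 0.5978 -0.0248  0.1163]
scene gland 0.56 [319.6 220.3] plane [ 0.5936 -0.0173  0.1   ] depth [ 0.6036 -0.0199  0.11  ]
scene wash_bottle 0.66 [204.8 278.5] plane [ 0.683  -0.3836 -0.    ] depth [ 0.7123 -0.3773  0.037 ]
scene beaker 0.59 [195.6 230.1] plane [ 0.4723 -0.4171  0.    ] depth [ 0.4926 -0.413   0.0199]
scene glove_box 0.71 [407.2 190.4] plane [ 0.3899  0.3644 -0.    ] depth [0.4407 0.3351 0.0457]
top rod 0.77 [300.9 224.7] plane [ 0.4605 -0.1586  0.055 ] dep
[... 416 characters left out ...]
lane [0.5922 0.0649 0.    ] depth [0.5903 0.0633 0.0119]
top column 0.97 [228.4 180.6] plane [0.6006 0.0616 0.    ] depth [0.5826 0.0468 0.1098]
top mouth 0.61 [252.2 176.8] plane [ 0.5947 -0.0198  0.1   ] depth [ 0.5915 -0.0214  0.1186]
top gland 0.39 [273.1 223.6] plane [ 0.4609 -0.0793  0.1   ] depth [ 0.4632 -0.0781  0.0668]
top wash_bottle 0.69 [372.6 158.3] plane [ 0.6672 -0.3813  0.    ] depth [ 0.6493 -0.3659  0.0849]
top beaker 0.85 [384.8 224.2] plane [ 0.4645 -0.4133  0.    ] depth [ 0.4642 -0.4123  0.0052]
top glove_box 0.79 [127.2 247.1] plane [0.3972 0.3708 0.    ] depth [0.3959 0.347  0.0673]
[[-0.8979  0.4402 -0.    ]
 [ 0.4402  0.8979  0.    ]
 [ 0.      0.     -1.    ]] 1.0
```

View pics/top0.png

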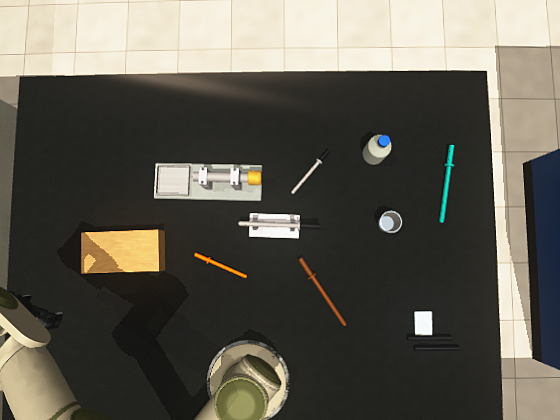

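View pics/scene0.png

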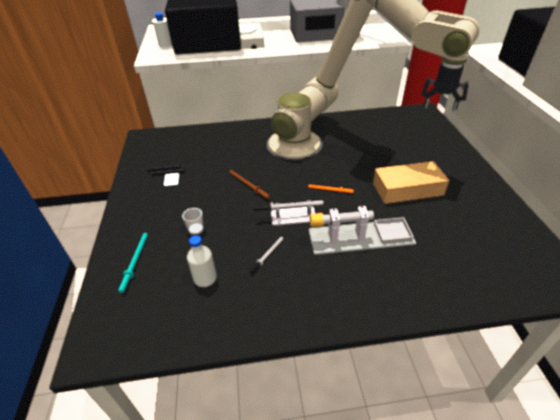

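The top view shows the rod in its rest at about (240–318, 223), with the tip to the left (+y). The column has its brass nut at (255, 177), also pointing +y. The grey rod lying at (310, 170) is a look-alike. I'm moving above the pair to look from close by.

Emit:
{"method": "move_arm", "body": {"plan": "0 0 0 0 0 0.186 0.085;0 0 0 0 0 0.186 0.085;0 0 0 0 0 0.186 0.085;0 0 0 0 0 0.186 0.085;0 0 0 0 0 0.186 0.085;0 0 0 0 0 0.186 0.085", "grip_force": 80}}

```text
time_s: 1.75
position: [0.2421, 0.4938, 0.2313]
tool_rot: [[0.007, 1.0, -0.0], [1.0, -0.007, -0.0], [-0.0, -0.0, -1.0]]
ft_force: [0.5, 0.3, -0.3]
grip_width: 0.085
gripper_force: 0.0
```

Emit:
{"method": "move_arm", "body": {"plan": "-0.055 0.025 -0.01 0 0 0 0.085;-0.055 0.025 -0.01 0 0 0 0.085;-0.055 0.025 -0.01 0 0 0 0.085;-0.055 0.025 -0.01 0 0 0 0.085;-0.055 0.025 -0.01 0 0 0 0.085;-0.055 0.025 -0.01 0 0 0 0.085;-0.055 0.025 -0.01 0 0 0 0.085;-0.055 0.025 -0.01 0 0 0 0.085;-0.055 0.025 -0.01 0 0 0 0.085;-0.055 0.025 -0.01 0 0 0 0.085;0 0 0 0 0 0 0.085"}}

```text
time_s: 3.12
position: [0.4927, -0.0597, 0.331]
tool_rot: [[0.006, 1.0, -0.0], [1.0, -0.006, -0.0], [-0.0, -0.0, -1.0]]
ft_force: [-0.1, 0.5, -0.5]
grip_width: 0.0848
gripper_force: 0.0
```

Run:
```python
from h import *
np.set_printoptions(precision=4,suppress=True)
o=env.observe();print(o['position'],o['tool_rot'],o['ft_force'],o['time_s'],o['q'])
im,d,c=shot('wrist','w1.png');print(c)
for k in ('rod','rest','column','mouth','gland'):
    for r in pinpoint('wrist',k)[:3]:
        u,v=r['pixel'];z={'rod':.055,'mouth':.1,'gland':.1}.get(k,0)
        print(k,round(r['conf'],2),np.round(r['pixel'],1),atz(c,u,v,z))
np.savez('w1.npz',im=im,d=d,**c)
```

```text
[ 0.4927 -0.0597  0.331 ] [[ 0.0057  1.     -0.0001]
 [ 1.     -0.0057 -0.0004]
 [-0.0004 -0.0001 -1.    ]] [-0.0984  0.493  -0.5186] 3.125 [-20.5935  13.1671  70.6473  -0.0213  96.1839 -20.2719]
{'fx': 372.99881513916904, 'fy': 372.99881513916904, 'cx': 285.04234470364753, 'cy': 209.34044105981943, 'k1': -0.1000192233661831, 'R': array([[ 1.    , -0.0047, -0.001 ],
       [-0.0042, -0.9476,  0.3194],
       [-0.0024, -0.3194, -0.9476]]), 't': array([-0.491 , -0.1258,  0.457 ])}
rod 0.84 [169.    1.4] [0.3716 0.1111 0.055 ]
rod 0.74 [154.  251.1] [ 0.3268 -0.1706  0.055 ]
rod 0.67 [262.1 232.8] [ 0.4626 -0.1462  0.055 ]
rest 0.59 [407.  354.2] [ 0.6829 -0.3785  0.    ]
rest 0.56 [261.9 165.9] [ 0.4608 -0.0757  0.    ]
column 0.57 [373.2  47.3] [0.5965 0.0687 0.    ]
mouth 0.58 [386.1 128.7] [ 0.5915 -0.017   0.1   ]
gland 0.57 [385.2 129.5] [ 0.5906 -0.0178  0.1   ]
gland 0.53 [406.7 352.2] [ 0.6416 -0.2901  0.1   ]
```

View pics/w1.png

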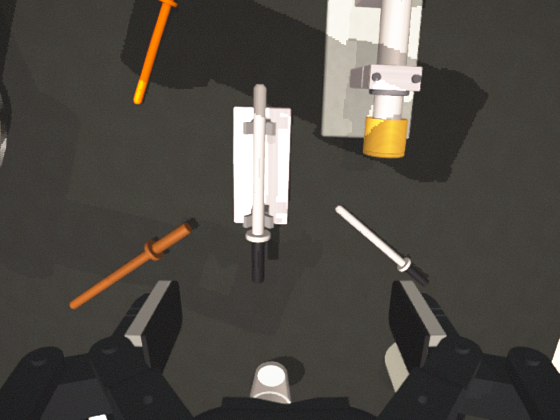

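The wrist view shows the rod at columns 250–267 with its collar at (258, 237) and tip at row 88. The brass nut front is at about (385, 155) and the tube axis runs upward at column ~390. I'll fit both axes from the depth image.

```bash
cat > fit.py <<'E'
from h import *
def cloud(d,c):
    v,u=np.mgrid[0:420,0:560].astype(float); o,r=ray_all(c,u,v); P=o+r*d[...,None]; P[d==0]=np.nan; return P
def ray_all(c,u,v):
    p=np.stack([u,v],-1).reshape(-1,1,2)
    x=(u-c['cx'])/c['fx'];y=(v-c['cy'])/c['fy'];a,b=x,y
    for _ in range(8):
        k=1+c['k1']*(a*a+b*b);a,b=x/k,y/k
    R=np.array(c['R']);t=np.array(c['t'])
    return -R.T@t, np.stack([a,b,np.ones_like(a)],-1)@R
def slices(P,x0,x1,z0,z1,ys,w=.005):
    out=[]
    for y in ys:
        m=(abs(P[...,1]-y)<w)&(P[...,0]>x0)&(P[...,0]<x1)&(P[...,2]>z0)&(P[...,2]<z1)
        q=P[m]
        if len(q)>8: out.append((y,np.percentile(q[:,0],3),np.percentile(q[:,0],97),np.percentile(q[:,0],[3,97]).mean(),np.percentile(q[:,2],90),len(q)))
    return np.array(out)
E
python3 - <<'E'
from fit import *
np.set_printoptions(precision=4,suppress=True)
z=np.load('w1.npz');c={k:z[k] for k in z.files};P=cloud(z['d'],c)
print('rod');print(slices(P,.43,.49,.045,.09,np.arange(-.21,.04,.01)))
print('col');print(slices(P,.55,.64,.09,.14,np.arange(-.06,.2,.01)))
E
```

```text
rod
[[ -0.21     0.4485   0.4634   0.4559   0.0623  60.    ]
 [ -0.2      0.4488   0.4637   0.4562   0.062   92.    ]
 [ -0.19     0.4491   0.4639   0.4565   0.0624  95.    ]
 [ -0.18     0.4494   0.4642   0.4568   0.0617  93.    ]
 [ -0.17     0.4497   0.4645   0.4571   0.0623  93.    ]
 [ -0.16     0.45     0.4646   0.4573   0.0619  96.    ]
 [ -0.15     0.4447   0.4716   0.4582   0.0684 219.    ]
 [ -0.14     0.4415   0.4748   0.4582   0.0613 145.    ]
 [ -0.13     0.4412   0.475    0.4581   0.0605 244.    ]
 [ -0.12     0.443    0.4725   0.4578   0.061  138.    ]
 [ -0.11     0.4529   0.4658   0.4593   0.0616  95.    ]
 [ -0.1      0.4533   0.4661   0.4597   0.0614  97.    ]
 [ -0.09     0.4536   0.4663   0.4599   0.0615 103.    ]
 [ -0.08     0.4538   0.4666   0.4602   0.0612 102.    ]
 [ -0.07     0.4542   0.4668   0.4605   0.0613 105.    ]
 [ -0.06     0.4544   0.468    0.4612   0.0612 113.    ]
 [ -0.05     0.4546   0.4682   0.4614   0.0614 108.    ]
 [ -0.04     0.455    0.4684   0.4617   0.0613 116.    ]
 [ -0.03     0.4468   0.4784   0.4626   0.0611 176.    ]
 [ -0.02     
[... 432 characters left out ...]
.1199 450.    ]
 [ -0.01     0.571    0.6088   0.5899   0.1197 461.    ]
 [  0.       0.5773   0.6028   0.59     0.113  319.    ]
 [  0.01     0.5777   0.6025   0.5901   0.1131 307.    ]
 [  0.02     0.5678   0.6134   0.5906   0.1188 511.    ]
 [  0.03     0.5679   0.6135   0.5907   0.122  646.    ]
 [  0.04     0.5683   0.6138   0.5911   0.1191 567.    ]
 [  0.05     0.5787   0.6042   0.5915   0.1132 336.    ]
 [  0.06     0.5793   0.6043   0.5918   0.1132 344.    ]
 [  0.07     0.5798   0.6045   0.5922   0.1132 339.    ]
 [  0.08     0.5796   0.605    0.5923   0.1131 358.    ]
 [  0.09     0.5803   0.6052   0.5927   0.1133 352.    ]
 [  0.1      0.5803   0.6054   0.5928   0.1133 185.    ]]
```

```bash
cat > edges.py <<'E'
from fit import *
np.set_printoptions(precision=4,suppress=True)
def lin(s): p=np.polyfit(s[:,0],s[:,3],1); return p
def prof(P,x0,x1,ys,w=.0015):
    for y in ys:
        m=(abs(P[...,1]-y)<w)&(P[...,0]>x0)&(P[...,0]<x1)
        if m.sum()>2:print(round(y,4),np.nanpercentile(P[m][:,2],[50,95]),m.sum())
E
python3 - <<'E'
from edges import *
z=np.load('w1.npz');c={k:z[k] for k in z.files};P=cloud(z['d'],c)
s=slices(P,.445,.475,.05,.09,np.r_[np.arange(-.205,-.155,.005),np.arange(-.11,-.04,.005),np.arange(0,.02,.005)],.0025);print('rod',lin(s))
t=slices(P,.57,.612,.095,.14,np.r_[np.arange(-.035,-.01,.005),np.arange(.055,.1,.005)],.0025);print('col',lin(t))
for x0,x1,ys in ((.462,.472,np.arange(-.156,-.134,.002)),(.460,.466,np.arange(.015,.035,.002)),(.588,.593,np.arange(-.055,-.03,.002)),(.585,.595,np.arange(-.012,.05,.003))): print('--');prof(P,x0,x1,ys)
E
```

```text
rod [0.0348 0.4631]
col [0.0308 0.5899]
--
-0.156 [0.0583 0.0612] 4
-0.154 [0.0645 0.0651] 3
-0.152 [0.0651 0.068 ] 11
-0.15 [0.0661 0.0682] 21
-0.148 [0.06   0.0678] 46
-0.146 [0.0577 0.0672] 52
-0.144 [0.0579 0.0587] 7
-0.142 [0.0571 0.0588] 7
-0.14 [0.0542 0.0593] 9
-0.138 [0.0542 0.0593] 23
-0.136 [0.0545 0.0587] 25
--
0.015 [0.061  0.0619] 18
0.017 [0.061  0.0619] 13
0.019 [0.0606 0.062 ] 13
0.021 [0.0606 0.0628] 18
0.023 [0.0602 0.061 ] 18
0.025 [0.0587 0.0601] 19
0.027 [0.0002 0.0587] 17
0.029 [-0.001   0.0004] 10
0.031 [-0.0008  0.0002] 10
0.033 [-0.0009  0.0005] 15
0.035 [-0.0005  0.0011] 15
--
-0.055 [-0.0023 -0.0019] 3
-0.053 [-0.0023 -0.0022] 4
-0.049 [-0.0012 -0.0002] 3
-0.047 [-0.0008  0.0003] 3
-0.045 [-0.0009  0.0001] 6
-0.043 [-0.0021 -0.0011] 5
-0.041 [0.1188 0.1202] 12
-0.039 [0.1188 0.1203] 19
-0.037 [0.119  0.1202] 14
-0.035 [0.1197 0.1207] 14
-0.033 [0.1197 0.1208] 14
-0.031 [0.1195 0.1208] 17
--
-0.012 [0.1193 0.1204] 49
-0.009 [0.1192 0.1208] 59
-0.006 [0.1121 0.1199] 57
-0.003 [0.1121 0.1135] 55
-0.0 [0.1116 0.1132] 57
0.003 [0.1115 0.1139] 50
0.006 [0.1113 0.1135] 55
0.009 [0.1123 0.1135] 58
0.012 [0.1115 0.114 ] 57
0.015 [0.1122 0.1168] 44
0.018 [0.1173 0.1191] 49
0.021 [0.1178 0.1193] 49
0.024 [0.1181 0.1195] 33
0.027 [0.1183 0.1196] 34
0.03 [0.1182 0.1192] 40
0.033 [0.1182 0.1191] 33
0.036 [0.1181 0.1195] 46
0.039 [0.1181 0.1189] 33
0.042 [0.1178 0.1196] 31
0.045 [0.1128 0.1143] 42
0.048 [0.1121 0.1136] 43
```

Rod: collar front at y≈-0.1455, axis x=0.4631+0.035y. Nut face is at y≈-0.042 and the mouth at ≈-0.020, so home should be near -22 mm. I'll grasp the shaft at about rod x=40 mm.

Emit:
{"method": "move_arm", "body": {"plan": "-0.008 -0.0053 0.04 0 0 0.029 0.085;-0.008 -0.0053 0.04 0 0 0 0.085;-0.008 -0.0053 0.04 0 0 0 0.085;-0.008 -0.0053 0.04 0 0 0 0.085;-0.008 -0.0053 0.04 0 0 0 0.085;-0.007 -0.0053 0.03 0 0 0 0.085;0 0 0.02 0 0 0 0.085;0 0 0 0 0 0 0.085"}}

```text
time_s: 4.42
position: [0.458, -0.1017, 0.0807]
tool_rot: [[0.029, 1.0, -0.002], [1.0, -0.029, 0.001], [0.001, -0.002, -1.0]]
ft_force: [0.5, -0.0, -0.1]
grip_width: 0.0846
gripper_force: 0.0
```

Run:
```python
from edges import *
o=env.observe();print(o['position'],o['tool_rot'],o['ft_force'],o['time_s'])
im,d,c=shot('wrist','w2.png');P=cloud(d,c)
s=slices(P,.44,.485,.05,.09,np.arange(-.11,.03,.005),.0025);print(s)
```

```text
[ 0.458  -0.1017  0.0807] [[ 0.029   0.9996 -0.0021]
 [ 0.9996 -0.029   0.0011]
 [ 0.0011 -0.0022 -1.    ]] [ 0.5134 -0.0272 -0.1276] 4.425
[[  -0.11      0.4541    0.467     0.4605    0.0621  242.    ]
 [  -0.105     0.4543    0.4666    0.4604    0.0622  239.    ]
 [  -0.1       0.4544    0.4676    0.461     0.0622  262.    ]
 [  -0.095     0.4546    0.4677    0.4612    0.0622  270.    ]
 [  -0.09      0.4548    0.4678    0.4613    0.0622  277.    ]
 [  -0.085     0.455     0.4683    0.4616    0.0622  283.    ]
 [  -0.08      0.4552    0.4684    0.4618    0.0623  286.    ]
 [  -0.075     0.4557    0.4684    0.4621    0.0622  301.    ]
 [  -0.07      0.4555    0.4685    0.462     0.0623  311.    ]
 [  -0.065     0.4559    0.469     0.4625    0.0622  324.    ]
 [  -0.06      0.4559    0.4691    0.4625    0.0622  324.    ]
 [  -0.055     0.4561    0.4691    0.4626    0.0621  334.    ]
 [  -0.05      0.4563    0.4691    0.4627    0.0622  339.    ]
 [  -0.045     0.4565    0.4692    0.4629    0.0622  342.    ]
 [  -0.04      0.4568    0.4695    0.4632    0.0622  360.    ]
 [  -0.035     0.4568    0.4694    0.4631    0.0621  368.    ]
 [  -0.03      0.4469    0.4809    0.4639    0.0618  826.    ]
 [  -0.025     0.4466    0.4808    0.4637    0.0616  997.    ]
 [  -0.02      0.4469    0.4811    0.464     0.0616 1001.    ]
 [  -0.015     0.449     0.4705    0.4597    0.0622  441.    ]
 [  -0.01      0.4579    0.4707    0.4643    0.0624  418.    ]
 [  -0.005     0.4581    0.4709    0.4645    0.0622  423.    ]
 [   0.        0.4583    0.4712    0.4647    0.0623  426.    ]
 [   0.005     0.4584    0.4713    0.4648    0.0623  440.    ]
 [   0.01      0.4588    0.4717    0.4652    0.0623  438.    ]
 [   0.015     0.4588    0.4724    0.4656    0.0618   86.    ]]
```

View pics/w2.png

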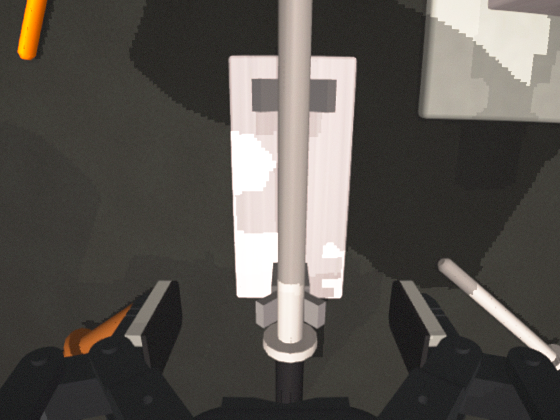

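The rod is centred between the pads and the rest vee and collar stay clear of them. Lowering and closing.

Emit:
{"method": "move_arm", "body": {"plan": "-0.002 0.002 0.015 0 0 0.005 0.085;-0.002 0 0.015 0 0 0 0.085;0 0 0.0147 0 0 0 0.085;0 0 0 0 0 0 0.085;0 0 0 0 0 0 0.03;0 0 0 0 0 0 0.01;0 0 0 0 0 0 0.005;0 0 0 0 0 0 0.005;0 0 0 0 0 0 0.005", "grip_force": 80}}

```text
time_s: 5.6
position: [0.4607, -0.1067, 0.0369]
tool_rot: [[0.035, 0.999, 0.001], [0.999, -0.035, -0.0], [-0.0, 0.001, -1.0]]
ft_force: [1.2, 1.8, 5.3]
grip_width: 0.0117
gripper_force: 78.0
```

Emit:
{"method": "move_arm", "body": {"plan": "0 0 -0.01 0 0 0 0.005;0 0 -0.02 0 0 0 0.005;0 0 -0.02 0 0 0 0.005;0 0 -0.015 0 0 0 0.005;0 0 0 0 0 0 0.005;0 0 0 0 0 0 0.005"}}

```text
time_s: 6.35
position: [0.46, -0.1065, 0.1011]
tool_rot: [[0.035, 0.999, -0.001], [0.999, -0.035, 0.0], [0.0, -0.001, -1.0]]
ft_force: [0.5, 0.0, -1.1]
grip_width: 0.0117
gripper_force: 78.2
```

```bash
cat > rodpose.py <<'E'
from edges import *
def rod(P,x,ya,yb,zc,show=True):
    ys=np.arange(ya,yb,.005); out=[]
    s=slices(P,x-.02,x+.02,zc-.012,zc+.03,ys,.0025)
    p=np.polyfit(s[:,0],s[:,3],1); q=np.polyfit(s[:,0],s[:,4],1)
    print('rod x-line',p,'top z-line',q,'resid',np.std(s[:,3]-np.polyval(p,s[:,0])))
E
python3 - <<'E'
from rodpose import *
o=env.observe();print(o['position'],o['tool_rot'],o['ft_force'],o['wrist_torque'],o['time_s'])
im,d,c=shot('wrist','w3.png');P=cloud(d,c)
rod(P,.462,-.08,.015,.12)
s=slices(P,.44,.485,.09,.15,np.arange(-.11,.03,.01),.0025);print(s)
prof(P,.462,.468,np.arange(0,.04,.002))
t=slices(P,.565,.615,.09,.14,np.arange(-.045,.1,.005),.0025);print(t)
E
```

```text
[ 0.46   -0.1065  0.1011] [[ 0.035   0.9994 -0.001 ]
 [ 0.9994 -0.035   0.0005]
 [ 0.0004 -0.001  -1.    ]] [ 0.5009  0.0447 -1.1215] [-0.048   0.0183 -0.0319] 6.35
rod x-line [0.0342 0.4631] top z-line [-0.0008  0.125 ] resid 0.00010097817164951536
[[  -0.11      0.4509    0.4673    0.4591    0.1467  638.    ]
 [  -0.1       0.4408    0.4837    0.4622    0.1443 2065.    ]
 [  -0.09      0.446     0.4661    0.456     0.1254  472.    ]
 [  -0.08      0.454     0.4667    0.4603    0.1251  490.    ]
 [  -0.07      0.4543    0.4672    0.4607    0.1251  532.    ]
 [  -0.06      0.4547    0.4674    0.4611    0.1251  569.    ]
 [  -0.05      0.4552    0.4679    0.4616    0.1251  612.    ]
 [  -0.04      0.4554    0.4679    0.4616    0.1251  647.    ]
 [  -0.03      0.4559    0.4684    0.4621    0.1252  689.    ]
 [  -0.02      0.4561    0.4689    0.4625    0.1251  745.    ]
 [  -0.01      0.4563    0.4691    0.4627    0.125   787.    ]
 [  -0.        0.4566    0.4697    0.4632    0.125   442.    ]]
0.0 [0.1242 0.1253] 101
[[ -0.045    0.57     0.5723   0.5711   0.1009  47.    ]
 [ -0.04     0.5697   0.5727   0.5712   0.1003 162.    ]
 [ -0.035    0.5698   0.5724   0.5711   0.0995 143.    ]
 [ -0.03     0.5697   0.5725   0.5711   0.0984 120.    ]
 [ -0.025    0.5704   0.5729   0.5716   0.0971  93.    ]
 [ -0.02     0.5711   0.5728   0.5719   0.0957  73.    ]
 [ -0.015    0.5713   0.5734   0.5723   0.0947  52.    ]
 [ -0.01     0.5715   0.5734   0.5725   0.0934  26.    ]]
```

View pics/w3.png

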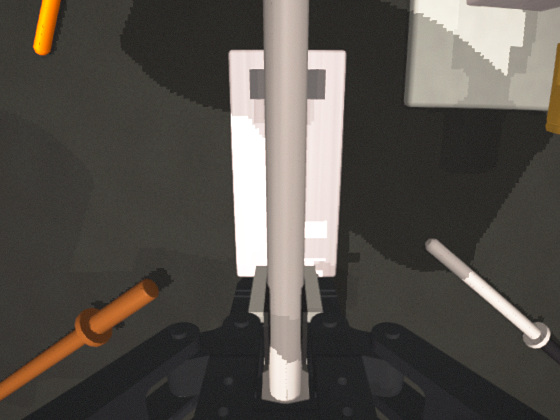

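The rod is held level, its axis 17.5 mm above the TCP. I'm moving to a staging pose in front of the nut.

Emit:
{"method": "move_arm", "body": {"plan": "-0.03 0 0 0 0 0 0.005;-0.03 0 0 0 0 0 0.005;-0.029 0 0 0 0 0 0.005;0 0.032 0 0 0 0 0.005;0 0.032 0 0 0 0 0.005;0 0.032 0.009 0 0 0 0.005;0 0.0313 0.0096 0 0 0 0.005;0 0 0 0 0 0 0.005;0 0 0 0 0 0 0.005"}}

```text
time_s: 7.52
position: [0.5838, -0.1998, 0.0823]
tool_rot: [[0.035, 0.999, -0.002], [0.999, -0.035, 0.001], [0.001, -0.002, -1.0]]
ft_force: [-0.2, -0.2, -1.9]
grip_width: 0.0115
gripper_force: 78.5
```

Run:
```python
from rodpose import *
o=env.observe();print(o['position'],o['tool_rot'],o['ft_force'],o['time_s'])
im,d,c=shot('wrist','w4.png');P=cloud(d,c);np.savez('w4.npz',im=im,d=d,**c)
s=slices(P,.56,.615,.085,.15,np.arange(-.16,.07,.005),.0025);print(s)
prof(P,.583,.593,np.arange(-.08,-.03,.002))
prof(P,.583,.593,np.arange(-.01,.05,.002))
```

```text
[ 0.5838 -0.1998  0.0823] [[ 0.035   0.9994 -0.0017]
 [ 0.9994 -0.035   0.0009]
 [ 0.0008 -0.0018 -1.    ]] [-0.1739 -0.1987 -1.8768] 7.525
[[ -0.16     0.5781   0.5911   0.5846   0.1068 547.    ]
 [ -0.155    0.5784   0.5912   0.5848   0.1068 559.    ]
 [ -0.15     0.5787   0.5916   0.5851   0.1068 596.    ]
 [ -0.145    0.579    0.5917   0.5853   0.1068 612.    ]
 [ -0.14     0.5789   0.5915   0.5852   0.1069 619.    ]
 [ -0.135    0.579    0.5916   0.5853   0.1068 635.    ]
 [ -0.13     0.5794   0.5921   0.5857   0.1067 667.    ]
 [ -0.125    0.5796   0.5921   0.5859   0.1068 683.    ]
 [ -0.12     0.5796   0.5922   0.5859   0.1067 710.    ]
 [ -0.115    0.5798   0.5927   0.5862   0.1067 740.    ]
 [ -0.11     0.58     0.5928   0.5864   0.1067 755.    ]
 [ -0.105    0.5803   0.5929   0.5866   0.1067 769.    ]
 [ -0.1      0.5802   0.5934   0.5868   0.1067 811.    ]
 [ -0.095    0.5804   0.5935   0.5869   0.1067 689.    ]]
```

View pics/w4.png

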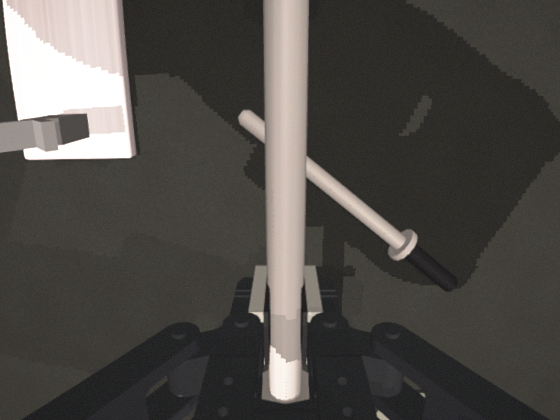

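The wrist view cannot see the nut from this pose: only the rod shows, at columns 265–308. I'll check alignment with the fixed cameras.

Run:
```python
from rodpose import *
I=[]
for n in ('top','scene'):
    im,d,c=shot(n);P=cloud(d,c)
    print(n);s=slices(P,.56,.62,.085,.14,np.arange(-.16,.12,.01),.005);print(s)
    # subpixel silhouette midline in image: project
    R,t=np.array(c['R']),np.array(c['t'])
    q=R@np.array([.588,-.05,.1])+t; a,b=q[:2]/q[2];k=1+c['k1']*(a*a+b*b)
    u,v=int(c['fx']*a*k+c['cx']),int(c['fy']*b*k+c['cy'])
    w=im[v-30:v+30,u-40:u+40]; I.append(cv2.resize(w[...,::-1],(640,480),interpolation=cv2.INTER_CUBIC)[:, :]); print(u,v)
cv2.imwrite('pics/a1.png',cv2.resize(np.hstack(I),(800,300)))
```

```text
top
[[-0.16    0.5803  0.5894  0.5849  0.1107 14.    ]
 [-0.09    0.5836  0.5931  0.5883  0.1101 14.    ]
 [-0.08    0.5838  0.5931  0.5885  0.1097 14.    ]
 [-0.04    0.5729  0.6085  0.5907  0.1238 55.    ]
 [-0.03    0.5705  0.6089  0.5897  0.1233 54.    ]
 [-0.02    0.5715  0.6091  0.5903  0.124  56.    ]
 [-0.01    0.5713  0.6085  0.5899  0.1223 40.    ]
 [ 0.      0.5789  0.6045  0.5917  0.1169 33.    ]
 [ 0.01    0.576   0.6079  0.5919  0.1178 42.    ]
 [ 0.02    0.5686  0.6133  0.591   0.1236 74.    ]
 [ 0.03    0.5677  0.6164  0.5921  0.1252 64.    ]
 [ 0.04    0.569   0.6149  0.592   0.1221 51.    ]
 [ 0.05    0.5799  0.6047  0.5923  0.1175 32.    ]
 [ 0.06    0.5806  0.6043  0.5925  0.1165 37.    ]
 [ 0.07    0.5804  0.6043  0.5924  0.1159 32.    ]
 [ 0.08    0.5819  0.6046  0.5933  0.118  34.    ]
 [ 0.09    0.5818  0.6048  0.5933  0.1155 29.    ]
 [ 0.1     0.582   0.6079  0.5949  0.1178 36.    ]
 [ 0.11    0.5714  0.6177  0.5946  0.1233 80.    ]
 [ 0.12    0.5712  0.6159  0.5936  0.1247 59.    ]]
262 179
scene
[[-0.16    0.58    0.5915  0.5858  0.108  15.    ]
 [-0.15   
[... 573 characters left out ...]
12   0.5979  0.1207 34.    ]
 [ 0.      0.588   0.6061  0.597   0.1148 28.    ]
 [ 0.01    0.5836  0.6111  0.5973  0.117  36.    ]
 [ 0.02    0.573   0.617   0.595   0.1223 62.    ]
 [ 0.03    0.5737  0.6178  0.5957  0.1235 60.    ]
 [ 0.04    0.5726  0.6177  0.5952  0.121  38.    ]
 [ 0.05    0.5837  0.6064  0.5951  0.1154 28.    ]
 [ 0.06    0.5859  0.6076  0.5967  0.1157 28.    ]
 [ 0.07    0.5919  0.6077  0.5998  0.1164 29.    ]
 [ 0.08    0.587   0.6092  0.5981  0.1143 27.    ]
 [ 0.09    0.5884  0.608   0.5982  0.1154 27.    ]
 [ 0.1     0.5906  0.6083  0.5994  0.1157 28.    ]
 [ 0.11    0.5732  0.6196  0.5964  0.1201 75.    ]
 [ 0.12    0.5767  0.6196  0.5981  0.123  51.    ]]
308 220
```

View pics/a1.png

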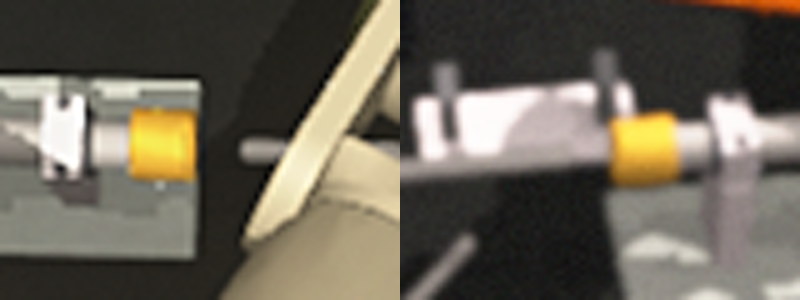

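Both fixed cameras put the rod level with the bore (top difference ≈6.7 mm against 7 expected) and about 0.5–1 mm short in x. I'll correct that and start inserting gently.

Emit:
{"method": "move_arm", "body": {"plan": "0.005 0.001 0 0 0 -0.004 0.005;0.01 0 0 0 0 0 0.005;0.01 0 0 0 0 0 0.005;0.01 0 0 0 0 0 0.005;0.01 0 0 0 0 0 0.005;0.008 0 0 0 0 0 0.005;0.004 0 0 0 0 0 0.005;0 0 0 0 0 0 0.005"}}

```text
time_s: 8.68
position: [0.5874, -0.143, 0.083]
tool_rot: [[0.031, 1.0, 0.0], [1.0, -0.031, -0.0], [-0.0, 0.0, -1.0]]
ft_force: [-1.0, 0.1, -2.3]
grip_width: 0.0117
gripper_force: 78.5
```

Emit:
{"method": "move_arm", "body": {"plan": "0.006 0 0 0 0 0 0.005;0.006 0 0 0 0 0 0.005;0.006 0 0 0 0 0 0.005;0.006 0 0 0 0 0 0.005;0.006 0 0 0 0 0 0.005;0 0 0 0 0 0 0.005"}}

```text
time_s: 9.43
position: [0.5883, -0.1125, 0.083]
tool_rot: [[0.03, 1.0, 0.0], [1.0, -0.03, 0.0], [0.0, 0.0, -1.0]]
ft_force: [1.0, 0.9, -3.2]
grip_width: 0.0115
gripper_force: 78.6
```

Emit:
{"method": "move_arm", "body": {"plan": "0.008 0 0 0 0 0 0.005;0.008 0 0 0 0 0 0.005;0.008 0 0 0 0 0 0.005;0.008 0 0 0 0 0 0.005;0.007 0 0 0 0 0 0.005;0 0 0 0 0 0 0.005"}}

```text
time_s: 10.18
position: [0.5895, -0.0733, 0.083]
tool_rot: [[0.03, 1.0, 0.0], [1.0, -0.03, 0.001], [0.001, 0.0, -1.0]]
ft_force: [2.2, 1.7, -2.9]
grip_width: 0.0111
gripper_force: 78.5
```

Run:
```python
from edges import *
o=env.observe();print(o['position'],o['ft_force'],o['wrist_torque'],o['time_s'])
im,d,c=shot('wrist','w5.png');P=cloud(d,c)
prof(P,.585,.591,np.arange(-.08,.03,.003))
print(slices(P,.56,.62,.085,.14,np.arange(-.07,.06,.005),.0025))
```

```text
[ 0.5895 -0.0733  0.083 ] [ 2.2371  1.736  -2.8647] [ 0.1396 -0.2949 -0.142 ] 10.175
-0.08 [0.1066 0.1076] 107
-0.077 [0.1066 0.1075] 101
-0.074 [0.1065 0.1077] 108
-0.071 [0.1066 0.1074] 113
-0.068 [0.1066 0.1074] 107
-0.065 [0.1565 0.1595] 284
-0.062 [0.1601 0.1623] 410
-0.059 [0.1065 0.1075] 117
-0.056 [0.1064 0.1075] 127
-0.053 [0.1064 0.1075] 121
-0.05 [0.1068 0.1075] 15
-0.044 [0.1194 0.1203] 109
-0.041 [0.1194 0.1204] 167
-0.038 [0.1194 0.1204] 164
-0.035 [0.1195 0.1206] 180
-0.032 [0.1195 0.1206] 188
-0.029 [0.1194 0.1206] 188
-0.026 [0.1194 0.1205] 188
-0.023 [0.1194 0.1205] 200
-0.02 [0.1194 0.1205] 202
-0.017 [0.1194 0.1204] 205
-0.014 [0.1195 0.1207] 211
-0.011 [0.1192 0.1204] 243
-0.008 [0.1125 0.1199] 246
-0.005 [0.1121 0.1133] 198
-0.002 [0.1121 0.1133] 207
0.001 [0.1122 0.1134] 200
0.004 [0.1121 0.1134] 208
0.007 [0.1122 0.1133] 218
0.01 [0.112  0.1133] 217
0.013 [0.1134 0.1183] 249
0.016 [0.1176 0.1189] 252
0.019 [0.118  0.1191] 261
0.022 [0.1182 0.1193] 270
0.025 [0.1182 0.1192] 272
0.028 [0.1182 0.1193] 269
[[  -0.07      0.561     0.6184    0.5897    0.1381 1680. 
[... 565 characters left out ...]
.    ]
 [  -0.02      0.5737    0.6097    0.5917    0.12   1926.    ]
 [  -0.015     0.574     0.6099    0.5919    0.12   2021.    ]
 [  -0.01      0.5737    0.6105    0.5921    0.1196 2573.    ]
 [  -0.005     0.5799    0.6049    0.5924    0.1131 1363.    ]
 [   0.        0.58      0.6048    0.5924    0.1132 1409.    ]
 [   0.005     0.5801    0.6052    0.5926    0.1132 1480.    ]
 [   0.01      0.5803    0.6052    0.5928    0.1131 1523.    ]
 [   0.015     0.5767    0.611     0.5939    0.1183 2366.    ]
 [   0.02      0.5709    0.6154    0.5932    0.119  3624.    ]
 [   0.025     0.571     0.6154    0.5932    0.1216 3720.    ]
 [   0.03      0.5713    0.6143    0.5928    0.1224 1947.    ]]
```

View pics/w5.png

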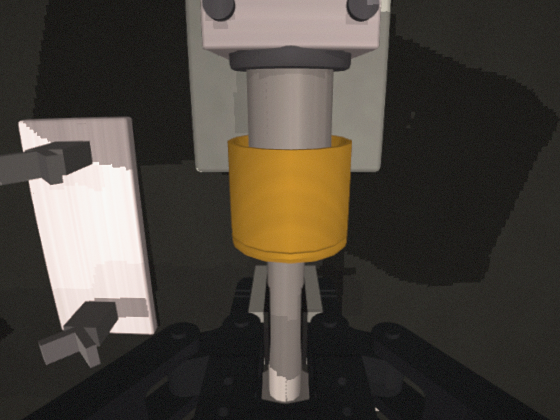

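The wrist view shows the rod entering the nut (front face at row ~250, y≈-0.045) and the pads 15 mm clear. The tip is about 80 mm in. I'll centre by 1 mm in x, then release and slide back to the handle.

Emit:
{"method": "move_arm", "body": {"plan": "0 0.001 0 0 0 0 0.005;0 0 0 0 0 0 0.005;0 0 0 0 0 0 0.04;0 0 0 0 0 0 0.085;0 0 0 0 0 0 0.085;0 0 0 0 0 0 0.085;0 0 0 0 0 0 0.085;0 0 0 0 0 0 0.085"}}

```text
time_s: 11.22
position: [0.5905, -0.0742, 0.0831]
tool_rot: [[0.031, 1.0, 0.0], [1.0, -0.031, -0.0], [-0.0, 0.0, -1.0]]
ft_force: [0.5, -0.6, 0.3]
grip_width: 0.0853
gripper_force: 0.0
```

Run:
```python
from edges import *
o=env.observe();print(o['position'],o['ft_force'],o['grip_width'],o['gripper_force'],o['time_s'])
im,d,c=shot('wrist','w6.png');P=cloud(d,c)
print(slices(P,.57,.61,.085,.125,np.arange(-.1,-.04,.005),.0025))
```

```text
[ 0.5905 -0.0742  0.0831] [ 0.4651 -0.6413  0.2974] 0.08528847435229986 0.0 11.225
[[ -0.1      0.5841   0.5965   0.5903   0.1014 293.    ]
 [ -0.095    0.584    0.597    0.5905   0.1016 285.    ]
 [ -0.09     0.5842   0.5966   0.5904   0.1018 320.    ]
 [ -0.085    0.5844   0.5966   0.5905   0.102  320.    ]
 [ -0.08     0.5843   0.597    0.5906   0.1023 344.    ]
 [ -0.075    0.5848   0.5967   0.5908   0.1024 339.    ]
 [ -0.07     0.5846   0.5972   0.5909   0.1026 375.    ]
 [ -0.065    0.5848   0.5973   0.5911   0.1028 380.    ]
 [ -0.06     0.5851   0.5973   0.5912   0.1031 410.    ]
 [ -0.055    0.5852   0.5973   0.5913   0.1033 360.    ]
 [ -0.045    0.5746   0.6089   0.5917   0.1197 543.    ]]
```

Emit:
{"method": "move_arm", "body": {"plan": "-0.025 0 0 0 0 0 0.085;-0.025 0 0.003 0 0 0 0.085;-0.025 0 0.003 0 0 0 0.085;0 0.0005 0.0035 0 0.04 0 0.085;0 0 0 0 0 0 0.085"}}

```text
time_s: 11.9
position: [0.5885, -0.1497, 0.0732]
tool_rot: [[0.032, 0.999, 0.001], [0.999, -0.032, 0.04], [0.04, -0.001, -0.999]]
ft_force: [-0.1, 0.4, 0.2]
grip_width: 0.0849
gripper_force: 0.0
```

Run:
```python
from edges import *
o=env.observe();print(o['position'],o['tool_rot'],o['ft_force'],o['grip_width'],o['gripper_force'],o['time_s'])
im,d,c=shot('wrist','w7.png');P=cloud(d,c)
print(slices(P,.57,.61,.08,.125,np.arange(-.18,-.04,.005),.0025))
```

```text
[ 0.5885 -0.1497  0.0732] [[ 0.0321  0.9995  0.0007]
 [ 0.9987 -0.0321  0.04  ]
 [ 0.04   -0.0005 -0.9992]] [-0.0881  0.4345  0.2122] 0.08489083470812588 0.0 11.9
[[  -0.18      0.5818    0.5957    0.5888    0.0994  257.    ]
 [  -0.175     0.5816    0.5958    0.5887    0.0996  371.    ]
 [  -0.17      0.5815    0.5958    0.5887    0.0998  387.    ]
 [  -0.165     0.5817    0.5959    0.5888    0.0999  390.    ]
 [  -0.16      0.5819    0.5963    0.5891    0.1002  429.    ]
 [  -0.155     0.5819    0.5964    0.5891    0.1005  435.    ]
 [  -0.15      0.582     0.5964    0.5892    0.1007  466.    ]
 [  -0.145     0.5823    0.5964    0.5894    0.1008  477.    ]
 [  -0.14      0.5822    0.5965    0.5894    0.101   486.    ]
 [  -0.135     0.5823    0.5965    0.5894    0.1012  509.    ]
 [  -0.13      0.5826    0.5966    0.5896    0.1015  531.    ]
 [  -0.125     0.5836    0.5969    0.5902    0.102   184.    ]
 [  -0.12      0.5772    0.6034    0.5903    0.1088 1060.    ]
 [  -0.115     0.5773    0.6027    0.59      0.1068 1852.    ]
 [  -0.11      0.5839    0.5965    0.5902    0.1014  556.    ]
 [  -0.105     0.5841    0.5966    0.5904    0.1017  577.    ]
 [  -0.1       0.5841    0.597     0.5905    0.1018  601.    ]
 [  -0.095     0.5842    0.5971    0.5906    0.1019  633.    ]
 [  -0.09      0.5844    0.5968    0.5906    0.1022  637.    ]
 [  -0.085     0.5844    0.5969    0.5906    0.1024  670.    ]
 [  -0.08      0.5846    0.597     0.5908    0.1025  678.    ]
 [  -0.075     0.5846    0.597     0.5908    0.1028  703.    ]
 [  -0.07      0.5847    0.5972    0.5909    0.103   733.    ]
 [  -0.065     0.5849    0.5975    0.5912    0.1032  772.    ]
 [  -0.06      0.5848    0.5976    0.5912    0.1034  789.    ]
 [  -0.055     0.585     0.5977    0.5914    0.1036  805.    ]
 [  -0.05      0.585     0.5978    0.5914    0.1038  841.    ]
 [  -0.045     0.573     0.6084    0.5907    0.1034 1506.    ]]
```

View pics/w7.png

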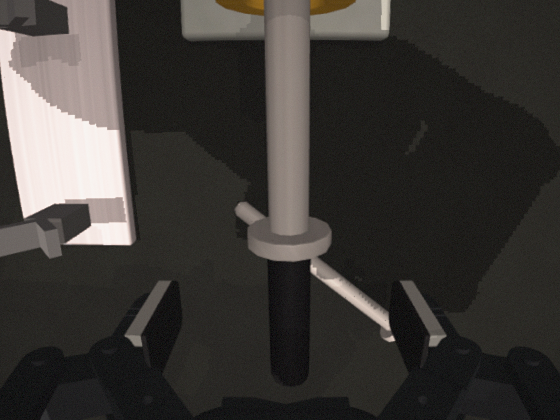

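The handle is between the open pads, with the collar at row 237 well ahead of them. Closing, then levelling the rod.

Emit:
{"method": "move_arm", "body": {"plan": "0 0.0007 0 0 0 0 0.06;0 0 0 0 0 0 0.02;0 0 0 0 0 0 0.005;0 0 0 0 0 0 0.005;0 0 0 0 0 0 0.005;0 0 0 0 0 0 0.005;0 0 -0.004 0 -0.02 0 0.005;0 0 -0.0037 0 -0.02 0 0.005;0 0 0 0 0 0 0.005", "grip_force": 60}}

```text
time_s: 13.08
position: [0.5895, -0.1492, 0.0816]
tool_rot: [[0.03, 1.0, 0.0], [1.0, -0.03, -0.001], [-0.001, 0.0, -1.0]]
ft_force: [-0.6, -0.7, -1.4]
grip_width: 0.0139
gripper_force: 58.4
```

Run:
```python
from edges import *
o=env.observe();print(o['position'],o['tool_rot'],o['ft_force'],o['grip_width'],o['gripper_force'],o['time_s'])
im,d,c=shot('wrist','w8.png');P=cloud(d,c)
print(slices(P,.57,.61,.08,.125,np.arange(-.125,-.04,.01),.0025))
prof(P,.597,.601,np.arange(-.128,-.1,.002),.001)
prof(P,.597,.601,np.arange(-.056,-.034,.002),.001)
```

```text
[ 0.5895 -0.1492  0.0816] [[ 0.0304  0.9995  0.0005]
 [ 0.9995 -0.0304 -0.0009]
 [-0.0008  0.0005 -1.    ]] [-0.6166 -0.6733 -1.4334] 0.013927860396301305 58.38884174823761 13.075
[[  -0.125     0.5825    0.5954    0.589     0.1081  224.    ]
 [  -0.115     0.5767    0.6022    0.5895    0.1134 1942.    ]
 [  -0.105     0.5835    0.5964    0.59      0.1067  586.    ]
 [  -0.095     0.5839    0.5966    0.5903    0.1067  618.    ]
 [  -0.085     0.584     0.5964    0.5902    0.1065  648.    ]
 [  -0.075     0.5842    0.597     0.5906    0.1065  705.    ]
 [  -0.065     0.5847    0.5971    0.5909    0.1063  730.    ]
 [  -0.055     0.5848    0.5977    0.5912    0.1063  784.    ]
 [  -0.045     0.573     0.6085    0.5907    0.1124 2170.    ]]
-0.122 [0.1099 0.1121] 31
-0.12 [0.1107 0.1126] 58
-0.118 [0.1106 0.1128] 62
-0.116 [0.1024 0.1116] 282
-0.056 [0.1015 0.1029] 23
-0.054 [0.1018 0.103 ] 26
-0.052 [0.1023 0.1034] 28
-0.05 [0.1019 0.1035] 27
-0.048 [0.1017 0.1033] 28
-0.046 [0.1037 0.1142] 80
-0.044 [0.0919 0.1134] 99
-0.042 [0.0903 0.0923] 30
-0.04 [0.082  0.0826] 5
```

Emit:
{"method": "move_arm", "body": {"plan": "0.006 0 0 0 0 0 0.005;0.006 0 0 0 0 0 0.005;0.006 0 0 0 0 0 0.005;0.006 0 0 0 0 0 0.005;0.006 0 0 0 0 0 0.005;0.006 0 0 0 0 0 0.005;0.004 0 0 0 0 0 0.005;0 0 0 0 0 0 0.005"}}

```text
time_s: 14.12
position: [0.5907, -0.1097, 0.0813]
tool_rot: [[0.031, 1.0, 0.0], [1.0, -0.031, -0.001], [-0.001, 0.0, -1.0]]
ft_force: [0.1, -3.4, -1.3]
grip_width: 0.0138
gripper_force: 58.4
```

Emit:
{"method": "move_arm", "body": {"plan": "0.003 0 0 0 0 0 0.005;0.003 0 0 0 0 0 0.005;0.003 0 0 0 0 0 0.005;0.003 0 0 0 0 0 0.005;0.003 0 0 0 0 0 0.005;0.003 0 0 0 0 0 0.005;0 0 0 0 0 0 0.005"}}

```text
time_s: 15.0
position: [0.5912, -0.0918, 0.0813]
tool_rot: [[0.031, 1.0, 0.0], [1.0, -0.031, -0.001], [-0.001, 0.0, -1.0]]
ft_force: [-1.0, -4.5, -2.2]
grip_width: 0.014
gripper_force: 58.4
```

Run:
```python
from edges import *
o=env.observe();print(o['position'],o['ft_force'],o['time_s'])
im,d,c=shot('wrist','w9.png');P=cloud(d,c)
prof(P,.599,.603,np.arange(-.086,-.03,.0015),.001)
```

```text
[ 0.5912 -0.0918  0.0813] [-1.0405 -4.485  -2.1811] 15.0
-0.086 [0.1212 0.1436] 44
-0.0845 [0.124  0.1499] 70
-0.083 [0.1182 0.1501] 71
-0.0815 [0.1107 0.1375] 714
-0.08 [0.1298 0.1395] 559
-0.0785 [0.144  0.1518] 29
-0.077 [0.156  0.1645] 118
-0.0755 [0.157  0.1651] 1069
-0.074 [0.1589 0.1659] 311
-0.065 [0.11   0.1115] 14
-0.0635 [0.1102 0.112 ] 58
-0.062 [0.1103 0.1122] 54
-0.0605 [0.1105 0.1125] 62
-0.059 [0.103  0.1114] 288
-0.0575 [0.1058 0.1102] 30
-0.0455 [0.1169 0.1178] 8
-0.044 [0.1171 0.1188] 65
-0.0425 [0.1172 0.1189] 83
-0.041 [0.1172 0.1188] 74
-0.0395 [0.1177 0.119 ] 85
-0.038 [0.1178 0.1189] 83
-0.0365 [0.1176 0.119 ] 86
-0.035 [0.1174 0.1189] 88
-0.0335 [0.1176 0.1192] 85
-0.032 [0.1176 0.1192] 87
-0.0305 [0.1176 0.1192] 86
```

View pics/w9.png

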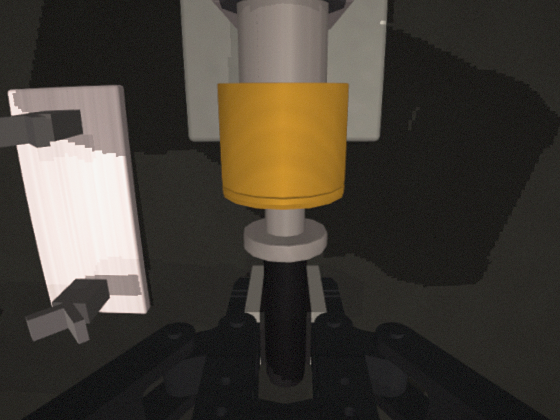

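The collar front (row ~222) is about 12 mm short of the nut face (row ~203). Creeping in.

Emit:
{"method": "move_arm", "body": {"plan": "0.0015 0 0 0 0 0 0.005;0.0015 0 0 0 0 0 0.005;0.0015 0 0 0 0 0 0.005;0.0015 0 0 0 0 0 0.005;0.0015 0 0 0 0 0 0.005;0.001 0 0 0 0 0 0.005;0.0005 0 0 0 0 0 0.005"}}

```text
time_s: 15.92
position: [0.5915, -0.0831, 0.0813]
tool_rot: [[0.031, 1.0, 0.0], [1.0, -0.031, -0.001], [-0.001, 0.0, -1.0]]
ft_force: [-0.3, -5.5, -1.9]
grip_width: 0.0142
gripper_force: 58.4
```

Emit:
{"method": "move_arm", "body": {"plan": "0.0005 0 0 0 0 0 0.005;0.0005 0 0 0 0 0 0.005;0.0005 0 0 0 0 0 0.005"}}

```text
time_s: 16.3
position: [0.5915, -0.0816, 0.0813]
tool_rot: [[0.031, 1.0, 0.0], [1.0, -0.031, -0.001], [-0.001, 0.0, -1.0]]
ft_force: [-0.9, -6.9, -1.2]
grip_width: 0.0141
gripper_force: 58.4
```

Emit:
{"method": "move_arm", "body": {"plan": "0.0004 0 0 0 0 0 0.005;0.0004 0 0 0 0 0 0.005"}}

```text
time_s: 16.55
position: [0.5915, -0.0808, 0.0813]
tool_rot: [[0.031, 1.0, 0.0], [1.0, -0.031, -0.001], [-0.001, 0.0, -1.0]]
ft_force: [-0.3, -6.4, -2.3]
grip_width: 0.014
gripper_force: 58.4
```

Emit:
{"method": "move_arm", "body": {"plan": "0.0004 0 0 0 0 0 0.005;0.0004 0 0 0 0 0 0.005"}}

```text
time_s: 16.8
position: [0.5915, -0.08, 0.0813]
tool_rot: [[0.031, 1.0, 0.0], [1.0, -0.031, -0.001], [-0.001, 0.0, -1.0]]
ft_force: [0.4, -5.9, -2.1]
grip_width: 0.0143
gripper_force: 58.4
```

Emit:
{"method": "move_arm", "body": {"plan": "0.0004 0 0 0 0 0 0.005;0.0004 0 0 0 0 0 0.005"}}

```text
time_s: 17.05
position: [0.5915, -0.0792, 0.0813]
tool_rot: [[0.031, 1.0, 0.0], [1.0, -0.031, -0.001], [-0.001, 0.0, -1.0]]
ft_force: [-0.2, -6.0, -0.6]
grip_width: 0.0141
gripper_force: 58.4
```

Run:
```python
from edges import *
o=env.observe();print(o['position'],o['ft_force'],o['time_s'])
im,d,c=shot('wrist');P=cloud(d,c)
prof(P,.600,.603,np.arange(-.06,-.038,.001),.0007)
```

```text
[ 0.5915 -0.0792  0.0813] [-0.1514 -5.967  -0.572 ] 17.05
-0.052 [0.1099 0.1112] 10
-0.051 [0.1104 0.1115] 26
-0.05 [0.1105 0.1119] 31
-0.049 [0.1102 0.112 ] 30
-0.048 [0.1109 0.1123] 24
-0.047 [0.111  0.1114] 4
-0.045 [0.1162 0.1171] 11
-0.044 [0.1166 0.118 ] 27
-0.043 [0.117  0.1184] 40
-0.042 [0.1169 0.1184] 43
-0.041 [0.1168 0.118 ] 38
-0.04 [0.1174 0.1185] 34
-0.039 [0.1173 0.1182] 42
```

Under 1.5 mm remains. Continuing in fine steps.

Emit:
{"method": "move_arm", "body": {"plan": "0.0004 0 0 0 0 0 0.005;0.0004 0 0 0 0 0 0.005"}}

```text
time_s: 17.35
position: [0.5916, -0.0784, 0.0813]
tool_rot: [[0.031, 1.0, 0.0], [1.0, -0.031, -0.001], [-0.001, 0.0, -1.0]]
ft_force: [-0.6, -5.6, -1.7]
grip_width: 0.0142
gripper_force: 58.4
```

Emit:
{"method": "move_arm", "body": {"plan": "0.0003 0 0 0 0 0 0.005;0.0003 0 0 0 0 0 0.005"}}

```text
time_s: 17.6
position: [0.5916, -0.0782, 0.0813]
tool_rot: [[0.031, 1.0, 0.0], [1.0, -0.031, -0.002], [-0.002, 0.0, -1.0]]
ft_force: [-0.4, -9.4, -1.8]
grip_width: 0.014
gripper_force: 58.4
```

Emit:
{"method": "move_arm", "body": {"plan": "0.0003 0 0 0 0 0 0.005"}}

```text
time_s: 17.73
position: [0.5916, -0.0782, 0.0813]
tool_rot: [[0.031, 1.0, 0.0], [1.0, -0.031, -0.003], [-0.003, 0.0, -1.0]]
ft_force: [-1.1, -10.9, -1.0]
grip_width: 0.0141
gripper_force: 58.4
```

Emit:
{"method": "move_arm", "body": {"plan": "0.0003 0 0 0 0 0 0.005"}}

```text
time_s: 17.85
position: [0.5916, -0.0782, 0.0813]
tool_rot: [[0.031, 1.0, 0.0], [1.0, -0.031, -0.003], [-0.003, 0.0, -1.0]]
ft_force: [-1.2, -11.8, -2.2]
grip_width: 0.0144
gripper_force: 58.4
```

The collar is on the nut: position has stopped and force rises about 4 N per mm. Pressing up to about 22 N.

Emit:
{"method": "move_arm", "body": {"plan": "0.0005 0 0 0 0 0 0.005;0.0005 0 0 0 0 0 0.005;0.0005 0 0 0 0 0 0.005"}}

```text
time_s: 18.23
position: [0.5916, -0.0781, 0.0813]
tool_rot: [[0.032, 1.0, -0.0], [0.999, -0.032, -0.005], [-0.005, 0.0, -1.0]]
ft_force: [-1.9, -18.9, -3.5]
grip_width: 0.0144
gripper_force: 58.4
```

Emit:
{"method": "move_arm", "body": {"plan": "0.0004 0 0 0 0 0 0.005;0.0004 0 0 0 0 0 0.005"}}

```text
time_s: 18.48
position: [0.5916, -0.0781, 0.0813]
tool_rot: [[0.032, 0.999, -0.0], [0.999, -0.032, -0.007], [-0.007, 0.0, -1.0]]
ft_force: [-2.5, -23.6, -3.9]
grip_width: 0.0139
gripper_force: 58.4
```

Emit:
{"method": "move_arm", "body": {"plan": "0 0 0 0 0 0 0.005;0 0 0 0 0 0 0.005;0 0 0 0 0 0 0.005;0 0 0 0 0 0 0.005"}}

```text
time_s: 18.98
position: [0.5916, -0.0781, 0.0813]
tool_rot: [[0.032, 0.999, -0.0], [0.999, -0.032, -0.007], [-0.007, 0.0, -1.0]]
ft_force: [-2.2, -22.2, -2.5]
grip_width: 0.0142
gripper_force: 58.4
```

Emit:
{"method": "move_arm", "body": {"plan": "-0.001 0 0 0 0 0 0.005;-0.001 0 0 0 0 0 0.005;-0.0007 0 0 0 0 0 0.005;0 0 0 0 0 0 0.005"}}

```text
time_s: 19.48
position: [0.5916, -0.0781, 0.0813]
tool_rot: [[0.031, 1.0, 0.0], [1.0, -0.031, -0.002], [-0.002, 0.0, -1.0]]
ft_force: [-1.6, -8.5, -2.0]
grip_width: 0.0139
gripper_force: 58.5
```

Seated, held at 22 N, and relaxed. Releasing, then rising straight up.

Emit:
{"method": "move_arm", "body": {"plan": "0 0 0 0 0 0 0.03;0 0 0 0 0 0 0.085;0 0 0 0 0 0 0.085;0 0 0 0 0 0 0.085;0 0 0 0 0 0 0.085;0 0 -0.03 0 0 0 0.085;0 0 -0.05 0 0 0 0.085;0 0 -0.06 0 0 0 0.085;0 0 -0.06 0 0 0 0.085;0 0 0 0 0 0 0.085"}}

```text
time_s: 20.72
position: [0.5927, -0.0772, 0.2863]
tool_rot: [[0.031, 0.999, 0.009], [1.0, -0.031, -0.003], [-0.003, 0.01, -1.0]]
ft_force: [-0.5, -0.5, -0.4]
grip_width: 0.0849
gripper_force: 0.0
```

Run:
```python
from edges import *
o=env.observe();print(o['position'],o['ft_force'],o['time_s'],o['grip_width'])
im,d,c=shot('wrist','w10.png');P=cloud(d,c)
print(slices(P,.57,.61,.08,.14,np.arange(-.12,-.03,.005),.0025))
prof(P,.597,.603,np.arange(-.06,-.036,.001),.0007)
im,d,c=shot('scene','s2.png');P=cloud(d,c)
prof(P,.592,.600,np.arange(.13,.22,.004),.002)
```

```text
[ 0.5927 -0.0772  0.2863] [-0.5334 -0.4807 -0.3965] 20.725 0.0848839487834347
[[ -0.11     0.5823   0.5954   0.5889   0.1027  32.    ]
 [ -0.105    0.5806   0.5954   0.588    0.103   89.    ]
 [ -0.1      0.5809   0.5956   0.5882   0.1028  84.    ]
 [ -0.095    0.5811   0.5957   0.5884   0.1032  91.    ]
 [ -0.09     0.5813   0.5959   0.5886   0.1031  89.    ]
 [ -0.085    0.5815   0.596    0.5887   0.1029  93.    ]
 [ -0.08     0.5817   0.5961   0.5889   0.1032  91.    ]
 [ -0.075    0.5819   0.5963   0.5891   0.103   96.    ]
 [ -0.07     0.5821   0.5964   0.5893   0.103   89.    ]
 [ -0.065    0.5823   0.5966   0.5895   0.1028  97.    ]
 [ -0.06     0.5826   0.5967   0.5896   0.1031  91.    ]
 [ -0.055    0.5828   0.5968   0.5898   0.103   97.    ]
 [ -0.05     0.577    0.6036   0.5903   0.1096 115.    ]
 [ -0.045    0.5758   0.6066   0.5912   0.1159 163.    ]
 [ -0.04     0.5716   0.6082   0.5899   0.1168 272.    ]
 [ -0.035    0.5719   0.6085   0.5902   0.117  277.    ]]
-0.05 [0.1056 0.1069] 5
-0.049 [0.1053 0.1078] 10
-0.048 [0.1045 0.1081] 10
-0.047 [0.1052 0.1076] 10
-0.046 [0.106 0.108] 8
-0.045 [0.1067 0.1078] 4
-0.044 [0.1127 0.1144] 7
-0.043 [0.1133 0.1152] 10
-0.042 [0.1145 0.1158] 12
-0.041 [0.1128 0.1153] 14
-0.04 [0.1131 0.1156] 12
-0.039 [0.1134 0.115 ] 12
-0.038 [0.1138 0.1155] 13
-0.037 [0.1139 0.1163] 13
0.142 [0.0153 0.1151] 7
0.146 [0.1145 0.1164] 5
0.15 [0.0145 0.0149] 3
0.154 [0.0124 0.0966] 3
0.158 [0.0596 0.107 ] 4
0.162 [0.1045 0.1092] 7
0.166 [0.0141 0.0958] 3
0.174 [0.0113 0.0123] 3
0.178 [0.0198 0.0295] 6
0.182 [0.0243 0.0309] 4
0.21 [0.0148 0.016 ] 4
0.214 [0.0178 0.018 ] 3
```

View pics/w10.png

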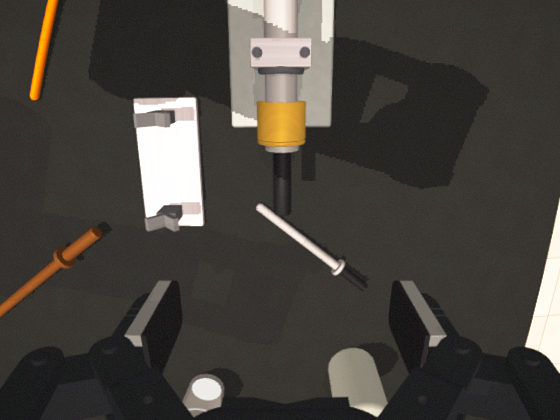

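The wrist view shows the collar flush against the nut at (282, 148), the rod level and straight. The plug stands out past the outlet at y≈0.166 and the gripper is clear. Handing in.

```bash
python3 -c "
from rig import env
print(env.close_job())"
```

```text
the job is handed in; nothing more can be done
None
```

I seated the push rod with its collar on the nut, held at about 22 N at the wrist. The camera shows the plug standing out of the outlet; the rod is released, and I handed the job in with no verdict returned.

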